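Show a plant marker in the sloping sales rack

ROBOT

A 6-joint arm with a two-finger parallel gripper is mounted at the origin on the work surface. World frame = base frame: x ahead of the robot, y to its left, z up, the work surface at z = 0. Lengths are in m, angles in rad, forces in N, time in s.
With the tool pointing down it reaches from about 0.3 to 0.75 m from the base axis. Payload 8.5 kg.
Tool frame: the origin (TCP) lies at the very end of the fingers, on their centre line; the grasp point (between the pads) lies 19 mm behind it; z points along the fingers, x is the direction in which the jaws open and shut, and the axes are right-handed (so a half turn about z gives the same grasp; the last joint's range is limited). The gripper opens to 85 mm and grips with 20 to 120 N. Pads are 22 mm wide; open, the fingers measure 114 mm over their backs; the gripper's body (76 mm by 85 mm) begins 54 mm behind the grasp point. The pads swing forward as they close: fully open they stand 13 mm farther back than shut.
Start: joints at [-1.332, 0.381, 1.297, -0, 1.464, -0.215], TCP at [0.241, -0.494, 0.231] pointing down, gripper open.
Joint ranges: [-3.11, 3.11], [-0.89, 2.33], [0.22, 2.48], [-1.42, 4.56], [0.17, 2.85], [-2.88, 2.88]. Speed limits (rad/s): [2.39, 2.39, 3.14, 3.14, 3.14, 3.14].

INTERFACE

Orientations are given as a rotation vector (axis times angle).
In Python, from workcell import monitor, viewer, job gives the robot as it stands.
- The arm moves only by the tool servo_tool, never from a script. Its argument "increments" is text: rows parted by semicolons, each of 7 numbers parted by spaces: the shift along the tool's x, y, z in m, then the turn, a rotation vector about the tool's x, y, z in degrees, then the finger opening in m, from 0 to 0.0854. A call has exactly 10 rows; each row is the pose to reach, as a shift and turn from the pose commanded when the call began, along the tool's axes at that moment; what a row does not reach only later rows make up. A row lasts 1/8 s, in which the tool goes at most 62.5 mm and 10.7 degrees, less where a joint would pass 70% of its speed; a pose out of reach is approached as far as the arm can. A call with a gripper value outside its range is refused whole. The fingers move at their own pace and stop on an object; "squeeze" is the grip in N (left out, the last holds). Time passes only in rows, so rows that repeat a pose let the fingers close, or fill a call up. It gives the time, the measured TCP pose, the force and the opening at its end, in the units of the state.
- monitor.observe(): the state, without advancing time (a new reading comes with each control period).
- viewer.camera(name): name is "scene" or "top" or "wrist"; returns a dict with "pixels" (384x512x3 uint8, red, green, blue), "depth" (384x512 float32, m along the optical axis (not along the pixel's ray), 0 where there is no reading), "camera_matrix" (3x3 intrinsics, pixels), "k1" (the pictures are not rectified: a ray, as slopes to the right and down, at radius r is drawn at 1 + k1 r^2 times it, then the intrinsics apply), "position" and "attitude" of the camera in the world. Camera axes: x right, y down, z forward; pixel columns grow to the right and rows downward; lengths in m; the calibration is good to about 2 mm. A picture is of the moment at which its call begins.
- job.hand_in(): hands the job in, once; it reports no verdict.
The state is a dict: "t": time; "qpos": joint angles; "qvel": joint speeds; "tau": joint torques, N m; "ee_pos": TCP position; "orientation": TCP orientation; "ft_force": force on the tool from outside, world axes, zero at the start; "wrist_torque": the same for the moment, N m; "finger_gap": finger opening in m.
Only numpy, scipy, OpenCV 4.12 (cv2) and the standard library are available. Lean on these libraries where they do the work, as an engineer would, in place of code of your own. Each camera call takes 0.05 s, during which the arm holds its last target. There are 200 camera calls.

TASK

Put the black plant marker that stands in the dark wooden block on show: slide its blade into the sloping slot of the one empty, orange-trimmed holder, pale face still towards the customers, and press it gently down until the stiff foot inside is fully home. Let go of it there, and leave the other things on the stall alone.

Things in the scene. Friction and masses are not known exactly. Their poses are not given: they have to be found in the camera images.
- marker: Black T-shaped plant marker, 150 mm long, 130 g. Origin: middle of the blade's bottom end; z up the blade, y across it, x normal to the pale face. Blade 36 (y) x 6 (x) mm, z = 0 to 95 mm (lowest 12 mm only 28 x 4.4); head 90 (y) x 10 (x) mm, z = 95 to 150 mm, pale panel on its +x side. Grip the head across its 10 mm.
- marker_front (a point): Imaginary point 30 mm in front of the middle of the marker's pale face plane (marker x = 30 mm, z = 122 mm); tells which way the face looks.
- stand: Fixed dark wooden block, 80 (x) x 120 (y) x 65 mm high on a 92 x 132 mm foot, in whose upright slot (9 x 40 mm, floor 10 mm above the table, 55 mm deep) the marker stands at first. Origin: middle of its underside.
- holder_pocket: Fixed pocket of the empty, ORANGE-trimmed holder. Origin: middle of the slot's mouth, 118 mm above the table; z up out of the slot, leaning 30 degrees towards the robot; y across its width, x normal to its front. Slot 40 (y) x 8 (x) mm, walls 6 mm; flared lips reach 9 mm above the mouth, 14 mm out in x. Inside, hidden, the foot is met 48 to 70 mm down, different each time.
- holder: Base of the orange-trimmed holder: fixed white plate, 120 (x) x 110 (y) x 12 mm. Origin: middle of its underside; the slot's mouth is 25 mm behind it in x.
- foot (a joint): Travel (m) of the stiff foot in the orange holder's slot: 0 = up (found within 2 mm of that), 0.012 = home against hard rubber packing; moves down along the slot when pushed with about 6 N and stays where it is left; the marker's weight does not move it. Beyond home the rubber gives 3 mm, then it is rigid.
- full_a: Fixed holder with grey trim, 120 (x) x 110 (y) mm plate, its slot already filled by a marker whose head reaches about 200 mm high. Origin: middle of its underside.
- full_b: The other fixed grey-trimmed full holder, same as the first. Origin: middle of its underside.
- bowl: Bystander: blue ceramic bowl, 110 mm across, 45 mm high. Origin: middle of its underside.
- jar: Bystander: amber jar with brass cap, 64 mm across, 85 mm high. Origin: middle of its underside.
- figure: Bystander: tiny tree in a pot on a wooden plinth, 70 x 80 x 88 mm. Origin: middle of its underside.
- tin: Bystander: flat blue tin, 60 x 90 x 35 mm. Origin: middle of its underside.
- pot: Bystander: small terracotta pot, 68 mm across, 55 mm high. Origin: middle of its underside.
- brush: Bystander: wooden brush lying flat, 170 mm long. Origin: on its long axis.

How it is judged:
By the outcome, as a careful person would: the job done as asked, in the order asked, and still so for the second after the job is handed in, with the robot touching nothing.
It also fails if it takes over 42 s, if anything falls off the work surface, if the arm or the gripper's body presses on something with over 40 N, if the wrist force passes 120 N, or if a joint passes its speed limit or range.

## Working session

There is one attempt and no reset: what is moved stays moved. The work goes in short steps, Python scripts to look and compute and a tool call to move; the robot and the scene stay as the last step left them, time stands still between calls to the robot, and variables do not carry over. Pictures are saved under pics/ and viewed, about 8 in all and at most 12, crops included, and the job is handed in when it is done.

Besides the shell and the picture viewer there is one more tool, called after "Request:" as name(argument=value, ...) on one line, values as JSON. servo_tool: Moves the arm, as the interface text tells. Its arguments: {"type":"object","properties":{"increments":{"type":"string"},"squeeze":{"type":"number"}},"required":["increments"]}

```bash
ls; mkdir -p pics; cat > h.py <<'E'
import numpy as np, cv2
from workcell import monitor, viewer, job
from scipy.spatial.transform import Rotation as R
def rot(a):
    a=np.array(a,float)
    return a if a.shape==(3,3) else (R.from_rotvec(a) if a.size==3 else R.from_quat(a)).as_matrix()
def save(n,f):
    c=viewer.camera(n); cv2.imwrite(f,c["pixels"][:,:,::-1]); np.savez(f[:-4]+'.npz',**c); return c
def cloud(c):
    K=c["camera_matrix"];h,w=c["depth"].shape
    u,v=np.meshgrid(np.arange(w),np.arange(h))
    xd=np.stack([(u-K[0,2])/K[0,0],(v-K[1,2])/K[1,1]],-1); x=xd.copy()
    for _ in range(8): x=xd/(1+float(c["k1"])*(x**2).sum(-1,keepdims=True))
    d=c["depth"][...,None]
    P=np.concatenate([x*d,d],-1)@rot(c["attitude"]).T+np.array(c["position"])
    P[c["depth"]==0]=np.nan
    return P
E
python3 - <<'E'
from h import *
print(monitor.observe())
a=save("scene","pics/s.png");b=save("top","pics/t.png")
for c in(a,b):print(c["position"],c["attitude"],c["k1"],c["camera_matrix"])
cv2.imwrite("pics/st.png",cv2.resize(np.vstack([a["pixels"],b["pixels"]])[:,:,::-1],None,fx=.78,fy=.78))
E
```

```text
pics
{'t': 0.0, 'qpos': array([-1.33228349e+00,  3.81209494e-01,  1.29826133e+00,  5.58716153e-06,
        1.46359254e+00, -2.15263908e-01]), 'qvel': array([-0.00023156, -0.00068879, -0.00101216, -0.00097779,  0.00095988,
       -0.00184679]), 'tau': array([ 2.74941758e-04, -4.48467386e+01, -2.31276530e+01, -1.27289868e-04,
        4.82484524e-03, -1.04376531e-05]), 'ee_pos': array([ 0.24104662, -0.49404187,  0.23070434]), 'orientation': array([-2.66333844e+00,  1.66425609e+00,  1.64578474e-03]), 'ft_force': array([-0.76781634,  0.07240602, -0.38401366]), 'wrist_torque': array([ 0.04974116, -0.02910673,  0.00384556]), 'finger_gap': 0.08546917861003124}
[ 1.05953337 -0.57964878  0.90826498] [-2.29685138 -0.78768963  0.30273973] 0.005338796650916694 [[444.78587982   0.         255.96867815]
 [  0.         444.78587982 190.75281475]
 [  0.           0.           1.        ]]
[ 0.48942395 -0.00362854  1.40726514] [-2.15716507  2.20459731 -0.09278768] -0.17193432297781466 [[435.95195656   0.         248.02484253]
 [  0.         435.95195656 193.33387606]
 [  0.           0.           1.        ]]
```

View pics/s.png

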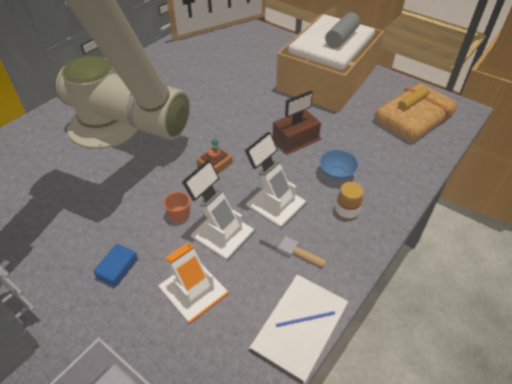

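View pics/t.png

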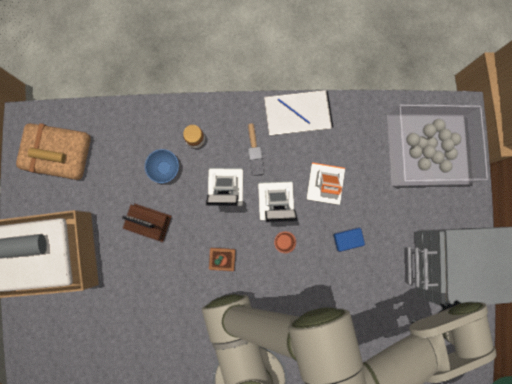

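The scene view shows the marker in the brown block at about (298,115) and the orange holder at (192,280). In the top view they are at (147,221) and (327,183). Next I measure both.

```bash
cat > m.py <<'E'
from h import *
def L(f): return dict(np.load(f))
for n,bs,bh in(("s",(265,90,335,160),(150,240,235,325)),("t",(115,195,175,245),(300,155,352,210))):
    c=L(f"pics/{n}.npz");P=cloud(c);p=c["pixels"].astype(int);hsv=cv2.cvtColor(c["pixels"],cv2.COLOR_RGB2HSV)
    def sub(b,m):
        M=np.zeros(m.shape,bool);M[b[1]:b[3],b[0]:b[2]]=1
        return P[M&m&np.isfinite(P[...,2])]
    def rep(t,Q):
        if len(Q)<5: print(n,t,len(Q));return
        r=cv2.minAreaRect(Q[:,:2].astype(np.float32))
        print(n,t,len(Q),"med",np.median(Q,0).round(3),"z",Q[:,2].min().round(3),Q[:,2].max().round(3),"rect",np.round(r[0],3),np.round(r[1],3),round(r[2],1))
    z=P[...,2]
    rep("stand top",sub(bs,(z>.055)&(z<.072)))
    Q=sub(bs,(z>.11)&(z<.17));rep("marker head",Q)
    if len(Q)>5:
        w,v=np.linalg.eigh(np.cov(Q.T));print(w,v.T.round(3))
    rep("plate",sub(bh,(z>.005)&(z<.018)&(p.min(-1)>90)|(z>.005)&(z<.018)&(hsv[...,0]<20)&(hsv[...,1]>150)))
    o=(hsv[...,0]<20)&(hsv[...,1]>150)
    rep("orange hi",sub(bh,o&(z>.09)));rep("hi",sub(bh,(z>.11)))
    Q=sub(bh,o&(z>.03)&(z<.11));rep("orange mid",Q)
    if len(Q)>5:
        w,v=np.linalg.eigh(np.cov(Q.T));print(w,v.T.round(3))
    g=sub((200,185,255,250) if n=="s" else (255,178,300,225),z>.13);rep("neighbor",g)
E
python3 m.py; python3 - <<'E'
import cv2,numpy as np
a=cv2.imread('pics/s.png');b=cv2.imread('pics/t.png')
f=lambda i,x0,y0,x1,y1:cv2.resize(i[y0:y1,x0:x1],(400,300),interpolation=cv2.INTER_CUBIC)
cv2.imwrite('pics/c.png',np.vstack([np.hstack([f(a,255,80,345,148),f(a,140,235,240,310)]),np.hstack([f(b,110,190,180,243),f(b,295,155,361,205)])]))
E
```

```text
s stand top 770 med [0.523 0.306 0.065] z 0.055 0.072 rect [0.52 0.38] [0.266 0.111] 87.2
s marker head 576 med [0.524 0.295 0.147] z 0.11 0.169 rect [0.541 0.205] [0.056 0.301] 12.9
[0.0001901  0.0002154  0.01075792] [[ 0.801  0.179 -0.572]
 [ 0.538  0.206  0.817]
 [-0.264  0.962 -0.069]]
s plate 1661 med [ 0.647 -0.27   0.012] z 0.005 0.018 rect [ 0.605 -0.246] [0.201 0.215] 36.9
s orange hi 367 med [ 0.618 -0.259  0.115] z 0.09 0.135 rect [ 0.615 -0.259] [0.057 0.046] 79.5
s hi 442 med [ 0.613 -0.26   0.12 ] z 0.11 0.135 rect [ 0.608 -0.257] [0.06  0.037] 79.9
s orange mid 474 med [ 0.637 -0.263  0.084] z 0.059 0.11 rect [ 0.638 -0.263] [0.046 0.031] 77.5
[1.99830494e-06 1.73240582e-04 2.56684891e-04] [[ 0.855 -0.15   0.496]
 [-0.185 -0.982  0.022]
 [ 0.484 -0.111 -0.868]]
s neighbor 206 med [ 0.545 -0.104  0.139] z 0.13 0.164 rect [ 0.548 -0.1  ] [0.03  0.059] 2.0
t stand top 851 med [0.517 0.314 0.065] z 0.055 0.071 rect [0.518 0.317] [0.123 0.079] 71.2
t marker head 122 med [0.519 0.314 0.158] z 0.111 0.165 rect [0.518 0.317] [0.091 0.01 ] 69.9
[6.73152264e-06 1.67733137e-04 7.67942964e-04] [[ 0.937 -0.342  0.07 ]
 [ 0.124  0.139 -0.982]
 [ 0.326  0.929  0.173]]
t plate 836 med [ 0.623 -0.248  0.012] z 0.005 0.018 rect [ 0.638 -0.262] [0.168 0.178] 87.6
t orange hi 100 med [ 0.604 -0.257  0.117] z 0.09 0.136 rect [ 0.615 -0.257] [0.055 0.045] 81.8
t hi 198 med [ 0.605 -0.256  0.12 ] z 0.11 0.137 rect [ 0.608 -0.257] [0.062 0.035] 80.2
t orange mid 81 med [ 0.636 -0.262  0.086] z 0.061 0.108 rect [ 0.637 -0.262] [0.043 0.024] 82.9
[8.13759954e-07 1.69682334e-04 2.08100027e-04] [[ 0.86  -0.15   0.488]
 [-0.103 -0.987 -0.121]
 [ 0.499  0.054 -0.865]]
t neighbor 396 med [ 0.527 -0.099  0.176] z 0.13 0.198 rect [ 0.537 -0.099] [0.086 0.054] 89.0
```

View pics/c.png

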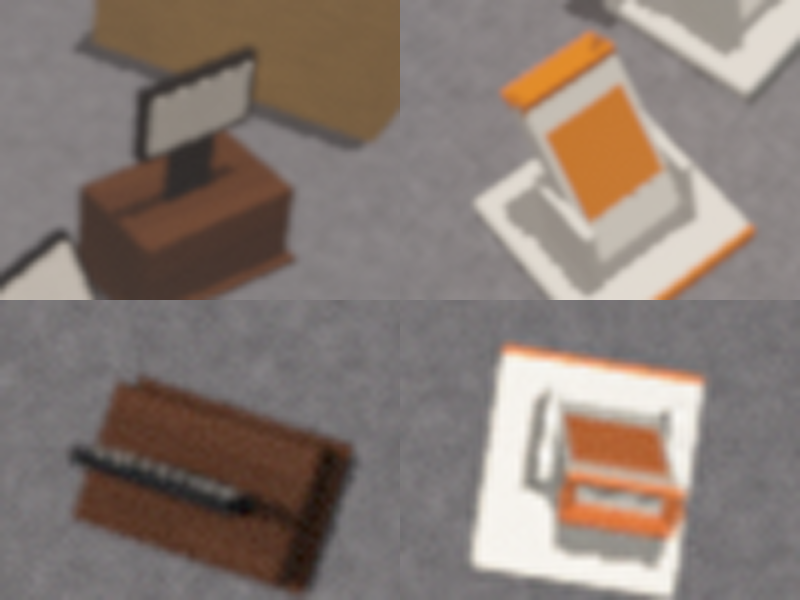

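The crops show the marker upright in the block with its pale face towards +x, yaw about -20°. The orange pocket has yaw about -10°, its mouth near (0.61,-0.257), and its slot tilts back towards the robot. Next come the tool axes and the wrist camera geometry.

```bash
cat >> h.py <<'E'
def cur():
    s=monitor.observe(); return np.array(s["ee_pos"]),rot(s["orientation"]),s
def axes(yaw,tilt,sx):
    # marker/pocket frame: yaw about z, z leaning back by tilt deg; tool x = sx*marker x, tool z=-marker z
    M=(R.from_euler('z',yaw,degrees=True)*R.from_euler('y',-tilt,degrees=True)).as_matrix()
    return M,np.column_stack([sx*M[:,0],-sx*M[:,1],-M[:,2]])
def inc(p,T):
    p0,R0,s=cur()
    print("shift",(R0.T@(np.array(p)-p0)).round(4),"turn",np.degrees(R.from_matrix(R0.T@T).as_rotvec()).round(2))
E
python3 - <<'E'
from h import *
p,T,s=cur();print(T.round(3),s["t"])
c=viewer.camera("wrist");Rc=rot(c["attitude"])
print("cam in tool",(T.T@(np.array(c["position"])-p)).round(3),(T.T@Rc).round(3),c["k1"],c["camera_matrix"][0,0])
for sx in(1,-1):
    print(sx);inc([.518,.317,.25],axes(-20,0,sx)[1]);inc([.55,-.25,.30],axes(-10,30,sx)[1])
E
```

```text
[[ 0.438 -0.899 -0.   ]
 [-0.899 -0.438  0.001]
 [-0.001 -0.    -1.   ]] 0.1
cam in tool [ 0.001 -0.067 -0.143] [[ 1.    -0.    -0.001]
 [ 0.     0.965  0.262]
 [ 0.001 -0.262  0.965]] -0.05252587686582692 310.25144737588937
1
shift [-0.6076 -0.6045 -0.0183] turn [-4.0e-02  6.0e-02 -4.4e+01]
shift [-0.084  -0.3847 -0.069 ] turn [ 14.09  27.78 -52.74]
-1
shift [-0.6076 -0.6045 -0.0183] turn [7.00e-02 5.00e-02 1.36e+02]
shift [-0.084  -0.3847 -0.069 ] turn [ 32.9  -16.68 122.54]
```

Request:
servo_tool(increments="-0.007 -0.053 -0.012 0 0 -7 0.085;-0.014 -0.107 -0.024 0 0 -14 0.085;-0.021 -0.16 -0.036 0 0 -20 0.085;-0.028 -0.213 -0.048 0 0 -27 0.085;-0.035 -0.267 -0.06 0 0 -34 0.085;-0.042 -0.32 -0.069 0 0 -41 0.085;-0.049 -0.373 -0.069 0 0 -48 0.085;-0.056 -0.427 -0.069 0 0 -54 0.085;-0.056 -0.427 -0.069 0 0 -54 0.085;-0.056 -0.427 -0.069 0 0 -54 0.085")

```text
t: 1.4
ee_pos: [0.6001, -0.257, 0.2999]
orientation: [-3.129, 0.275, 0.001]
ft_force: [0.2, -0.8, 0.1]
finger_gap: 0.0851
```

```bash
python3 - <<'E'
from h import *
p,T,s=cur();print(p,T.round(3),s["qpos"].round(2),s["t"])
c=save("wrist","pics/w1.png");P=cloud(c);z=P[...,2]
hsv=cv2.cvtColor(c["pixels"],cv2.COLOR_RGB2HSV);o=(hsv[...,0]<22)&(hsv[...,1]>140)
for n,m in(("rim",o&(z>.112)),("hi",z>.112),("panel",o&(z>.03)&(z<.108)),("plate",(z>.007)&(z<.017))):
    Q=P[m&(abs(P[...,0]-.6)<.1)&(abs(P[...,1]+.26)<.08)]
    if len(Q)<9: print(n,len(Q));continue
    r=cv2.minAreaRect(Q[:,:2].astype(np.float32));w,v=np.linalg.eigh(np.cov(Q.T))
    print(n,len(Q),Q.mean(0).round(4),Q.min(0).round(3),Q.max(0).round(3),"rect",np.round(r[0],4),np.round(r[1],4),round(r[2],1),v[:,0].round(3))
E
```

```text
[ 0.60005858 -0.25697184  0.29992006] [[ 0.985 -0.174 -0.001]
 [-0.174 -0.985  0.   ]
 [-0.001 -0.    -1.   ]] [-0.59  0.54  0.83 -0.    1.77 -0.41] 1.4
rim 865 [ 0.6018 -0.2558  0.1227] [ 0.587 -0.285  0.112] [ 0.624 -0.226  0.133] rect [ 0.6077 -0.2565] [0.0598 0.0323] 79.6 [-0.562  0.099  0.822]
hi 44138 [ 0.6032 -0.2481  0.3649] [ 0.527 -0.287  0.112] [ 0.677 -0.225  0.402] rect [ 0.6012 -0.2548] [0.0604 0.1492] 77.7 [ 0.174  0.983 -0.053]
panel 795 [ 0.6381 -0.2616  0.0853] [ 0.621 -0.288  0.059] [ 0.656 -0.236  0.108] rect [ 0.6388 -0.2621] [0.0492 0.0282] 81.0 [ 0.851 -0.159  0.5  ]
plate 3320 [ 0.636  -0.2453  0.0118] [ 0.564 -0.325  0.007] [ 0.7   -0.196  0.017] rect [ 0.6319 -0.2602] [0.1106 0.1214] 78.9 [-0.001 -0.     1.   ]
```

View pics/w1.png

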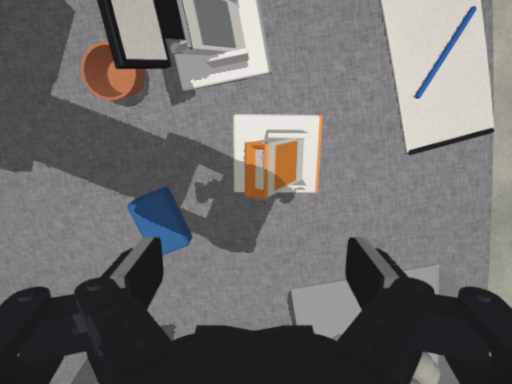

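The wrist view shows the orange rim at (255,170) and the plate at (277,153). Plate, rim and panel agree on a mouth at (0.6075,-0.256,0.118) with yaw -10.5°. I now move above the marker.

Request:
servo_tool(increments="-0.018 -0.055 0 0 0 1 0.085;-0.036 -0.11 0 0 0 2 0.085;-0.054 -0.165 0 0 0 3 0.085;-0.072 -0.22 0 0 0 4 0.085;-0.09 -0.275 0 0 0 5 0.085;-0.108 -0.33 0 0 0 6 0.085;-0.127 -0.386 0.01 0 0 7 0.085;-0.145 -0.441 0.02 0 0 8 0.085;-0.163 -0.496 0.03 0 0 9 0.085;-0.181 -0.551 0.04 0 0 10 0.085")

```text
t: 2.7
ee_pos: [0.5176, 0.3177, 0.2606]
orientation: [-3.093, 0.55, -0.001]
ft_force: [1.2, -0.8, 0.4]
finger_gap: 0.0849
```

```bash
python3 - <<'E'
from h import *
p,T,s=cur();print(p,T.round(3),s["qpos"].round(2),s["t"])
c=save("wrist","pics/w2.png");P=cloud(c);z=P[...,2]
near=(abs(P[...,0]-.518)<.05)&(abs(P[...,1]-.317)<.07)
for n,m in(("headtop",(z>.153)&(z<.168)),("head",(z>.105)&(z<.17)),("stand",(z>.06)&(z<.07))):
    Q=P[m&near]
    if len(Q)<9: print(n,len(Q));continue
    r=cv2.minAreaRect(Q[:,:2].astype(np.float32));w,v=np.linalg.eigh(np.cov(Q.T))
    print(n,len(Q),Q.mean(0).round(4),np.median(Q[:,2]),"rect",np.round(r[0],4),np.round(r[1],4),round(r[2],1),v[:,0].round(3))
for y in(-20,):
    inc([.518,.317,.119],axes(y,0,1)[1])
E
```

```text
[0.51755766 0.31766064 0.26056502] [[ 0.939 -0.345  0.001]
 [-0.345 -0.939  0.   ]
 [ 0.001 -0.    -1.   ]] [ 0.36  0.47  1.07 -0.    1.6   0.71] 2.7
headtop 1362 [0.519  0.3197 0.1594] 0.15965863522116097 rect [0.5183 0.3176] [0.0897 0.0106] 70.3 [ 0.188 -0.068  0.98 ]
head 1414 [0.5195 0.3211 0.1584] 0.1596218945005945 rect [0.5184 0.3177] [0.09   0.0106] 70.3 [-0.943  0.327 -0.065]
stand 6371 [0.5194 0.3221 0.0649] 0.06489904895278709 rect [0.5179 0.3177] [0.1205 0.0803] 70.5 [0. 0. 1.]
shift [0.0052 0.0052 0.1397] turn [-0.05  0.17  0.08]
```

View pics/w2.png

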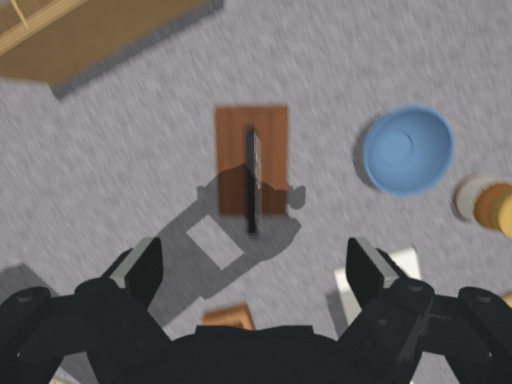

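The wrist view shows the head centred in the block at (253,180). The measured centre is (0.5183,0.3177) with yaw -19.7°, which matches the commanded position, so I descend and grip.

Request:
servo_tool(increments="0 -0.001 0.01 0 0 0 0.085;0 -0.001 0.04 0 0 0 0.085;0 -0.001 0.075 0 0 0 0.085;0 -0.001 0.11 0 0 0 0.085;0 -0.001 0.135 0 0 0 0.06;0 -0.001 0.141 0 0 0 0.05;0 -0.001 0.141 0 0 0 0.02;0 -0.001 0.141 0 0 0 0;0 -0.001 0.141 0 0 0 0;0 -0.001 0.141 0 0 0 0", squeeze=60)

```text
t: 4.0
ee_pos: [0.5187, 0.3183, 0.1207]
orientation: [-3.093, 0.545, -0.004]
ft_force: [-0.5, -0.5, 5.6]
finger_gap: 0.0093
```

Request:
servo_tool(increments="0 0 -0.005 0 0 0 0;0 0 -0.02 0 0 0 0;0 0 -0.04 0 0 0 0;0 0 -0.065 0 0 0 0;0 0 -0.095 0 0 0 0;0 0 -0.13 0 0 0 0;0 0 -0.165 0 0 0 0;0 0 -0.2 0 0 0 0;0 0 -0.225 0 0 0 0;0 0 -0.23 0 0 0 0")

```text
t: 5.25
ee_pos: [0.5181, 0.3183, 0.3515]
orientation: [-3.092, 0.545, -0.005]
ft_force: [-0.3, 0.7, -2.3]
finger_gap: 0.0096
```

```bash
python3 - <<'E'
from h import *
p,T,s=cur();print(p,T.round(3),s["qpos"].round(2),s["t"],s["ft_force"],s["finger_gap"])
c=save("wrist","pics/w3.png");P=cloud(c)
# points in tool frame
Q=(P-p)@T; m=(abs(Q[...,0])<.02)&(abs(Q[...,1])<.07)&(Q[...,2]>-.06)&(Q[...,2]<.13)
q=Q[m];print(len(q),q.min(0),q.max(0))
for a,b in((-.05,-.035),(-.035,0),(0,.03),(.03,.07),(.07,.12)):
    k=q[(q[:,2]>a)&(q[:,2]<b)]
    if len(k):print(a,b,len(k),"x",np.percentile(k[:,0],[2,50,98]).round(4),"y",np.percentile(k[:,1],[1,99]).round(4))
M,Tt=axes(-10.5,30,1); mouth=np.array([.6075,-.2558,.118])
for h in(.14,.109+.03):
    pass
t=mouth+M[:,2]*.149; print("pre",t); inc(t,Tt); inc([t[0],t[1],.35],Tt)
E
```

```text
[0.51811449 0.31829177 0.35153349] [[ 0.94  -0.342  0.003]
 [-0.342 -0.94   0.001]
 [ 0.003 -0.002 -1.   ]] [0.36 0.44 0.86 0.   1.84 0.71] 5.25 [-0.27269303  0.7140481  -2.30224223] 0.00958281385245803
9109 [-0.0199866  -0.04452941 -0.05992538] [0.01976437 0.02252085 0.01383711]
-0.05 -0.035 6183 x [-0.0149  0.001   0.0162] y [-0.0439  0.0178]
-0.035 0 1829 x [-0.0164  0.0021  0.0183] y [-0.0444  0.0084]
0 0.03 80 x [-0.0039  0.0005  0.0051] y [-0.0445 -0.0431]
pre [ 0.53424751 -0.24222345  0.24703779]
shift [0.2067 0.5213 0.1032] turn [ 2.42 29.84 -9.29]
shift [2.069e-01 5.212e-01 2.000e-04] turn [ 2.42 29.84 -9.29]
```

View pics/w3.png

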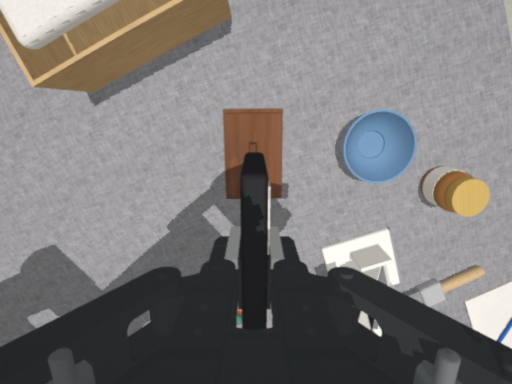

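The marker is held squarely, with the visible end of its head at (253,160) and its blade hidden below. It sits 44.5 mm from the tool axis, as expected. I carry it high over to the holder, tilting on the way.

Request:
servo_tool(increments="0.01 0.026 0 0.1 1.5 -0.5 0;0.031 0.078 0 0.4 4.5 -1.4 0;0.054 0.135 0 0.6 7.8 -2.4 0;0.077 0.193 0 0.9 11 -3.4 0;0.099 0.25 0 1.2 14.3 -4.5 0;0.122 0.307 0 1.4 17.6 -5.5 0;0.145 0.365 0 1.7 20.9 -6.5 0;0.168 0.422 0 1.9 24.2 -7.5 0;0.19 0.479 0 2.2 27.4 -8.6 0;0.207 0.521 0 2.4 29.8 -9.3 0")

```text
t: 6.55
ee_pos: [0.5335, -0.2444, 0.3478]
orientation: [2.978, -0.276, 0.793]
ft_force: [0.2, -0.5, -1.3]
finger_gap: 0.0091
```

```bash
cat > n.py <<'E'
from h import *
p,T,s=cur();print(p,s["qpos"].round(2),s["t"],s["ft_force"].round(1),s["finger_gap"])
M,Tt=axes(-10.5,30,1); mouth=np.array([.6075,-.2558,.118])
b=p+T[:,2]*.109
print("blade bottom in pocket mm",(M.T@(b-mouth)*1e3).round(1),"face dir",T[:,0].round(3))
for h in (.04,.015,0):inc(mouth+M[:,2]*(.109+h),Tt)
E
python3 n.py
```

```text
[ 0.53347239 -0.24435831  0.3478485 ] [-0.75  0.17  1.35  0.29  1.18 -0.62] 6.55 [ 0.2 -0.5 -1.3] 0.0091215382412849
blade bottom in pocket mm [ 49.7  -2.4 127.5] face dir [ 0.853 -0.159  0.497]
shift [-0.0498 -0.0023  0.0876] turn [ 0.06  0.18 -0.06]
shift [-0.0497 -0.0023  0.1126] turn [ 0.06  0.18 -0.06]
shift [-0.0497 -0.0023  0.1276] turn [ 0.06  0.18 -0.06]
```

Request:
servo_tool(increments="-0.006 0 0.01 0 0 0 0;-0.015 -0.001 0.025 0 0 0 0;-0.025 -0.001 0.043 0 0 0 0;-0.035 -0.002 0.06 0 0 0 0;-0.044 -0.002 0.075 0 0 0 0;-0.049 -0.002 0.084 0 0 0 0;-0.05 -0.002 0.087 0 0 0 0;-0.05 -0.002 0.087 0 0 0 0;-0.05 -0.002 0.087 0 0 0 0;-0.05 -0.002 0.087 0 0 0 0")

```text
t: 7.8
ee_pos: [0.5348, -0.2404, 0.2494]
orientation: [2.976, -0.273, 0.795]
ft_force: [0.0, 0.7, -1.0]
finger_gap: 0.0093
```

```bash
python3 n.py; python3 - <<'E'
from h import *
# check marker in scene view
c=save("scene","pics/s4.png");w=save("wrist","pics/w4.png")
cv2.imwrite("pics/v4.png",np.hstack([cv2.resize(c["pixels"][180:350,110:280],(400,400),interpolation=2),cv2.resize(w["pixels"][0:384,64:448],(400,400))])[:,:,::-1])
E
```

```text
[ 0.53480547 -0.24040878  0.24943373] [-0.74  0.24  1.56  0.34  0.92 -0.71] 7.8 [ 0.   0.7 -1. ] 0.009252340893272398
blade bottom in pocket mm [ 1.2  1.7 42. ] face dir [ 0.853 -0.157  0.499]
shift [-0.0014  0.0019  0.002 ] turn [0.09 0.1  0.04]
shift [-0.0013  0.0018  0.027 ] turn [0.09 0.1  0.04]
shift [-0.0013  0.0018  0.042 ] turn [0.09 0.1  0.04]
```

View pics/v4.png

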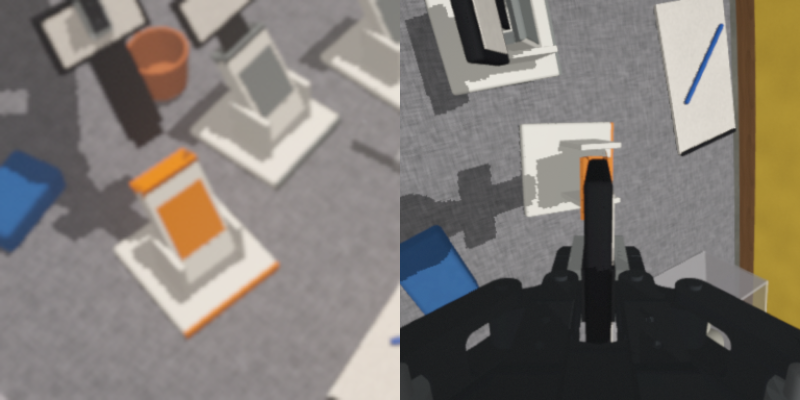

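In the left crop the blade hangs just behind and above the orange rim, with its bottom at about (140,140). In the wrist crop the head lies in line over the slot. I measure the blade from the scene depth in the pocket frame.

```bash
python3 - <<'E'
from h import *
c=dict(np.load("pics/s4.npz"));P=cloud(c)
M,_=axes(-10.5,30,1); mouth=np.array([.6075,-.2558,.118])
Q=(P-mouth)@M*1e3; ok=np.isfinite(Q[...,0])
for a,b in((-10,12),(38,44),(44,52),(52,70),(70,95),(95,115),(115,135)):
    k=Q[ok&(Q[...,2]>a)&(Q[...,2]<b)&(abs(Q[...,0])<25)&(abs(Q[...,1])<60)]
    if len(k)>3:print(a,b,len(k),"x",np.percentile(k[:,0],[5,50,95]).round(1),"y",np.percentile(k[:,1],[1,50,99]).round(1))
k=Q[ok&(Q[...,2]>20)&(Q[...,2]<80)&(abs(Q[...,0])<15)&(abs(Q[...,1])<30)];print(np.percentile(k[:,2],[0,1,3]))
E
```

```text
-10 12 386 x [-12.    7.9  12.4] y [-30.9  -3.9  26.8]
38 44 17 x [0.7 2.5 3.5] y [-13.3  -1.2  11.6]
44 52 44 x [1.1 2.9 5.2] y [-15.4  -1.2  12.5]
52 70 142 x [1.1 3.4 6. ] y [-18.5  -1.6  17.4]
70 95 202 x [1.5 3.7 6.1] y [-18.8  -1.5  17. ]
95 115 165 x [0.9 3.5 6.3] y [-18.4  -1.1  16.5]
115 135 171 x [1.4 4.  6.5] y [-18.4  -0.9  17.3]
[40.4338119  41.62850935 42.70250418]
```

The blade is within about 1 mm of the pocket centre and parallel to it. I insert to a depth of about 40 mm, which is still above the foot.

Request:
servo_tool(increments="-0.0005 0.001 0.01 0 0 0 0;-0.0005 0.001 0.022 0 0 0 0;-0.0005 0.001 0.032 0 0 0 0;-0.0005 0.001 0.04 0 0 0 0;-0.0005 0.001 0.048 0 0 0 0;-0.0005 0.001 0.056 0 0 0 0;-0.0005 0.001 0.064 0 0 0 0;-0.0005 0.001 0.072 0 0 0 0;-0.0005 0.001 0.079 0 0 0 0;-0.0005 0.001 0.08 0 0 0 0")

```text
t: 9.15
ee_pos: [0.5734, -0.2485, 0.1788]
orientation: [2.978, -0.273, 0.793]
ft_force: [-2.3, -0.2, -0.9]
finger_gap: 0.0095
```

```bash
cat > n.py <<'E'
from h import *
p,T,s=cur()
M,Tt=axes(-10.5,30,1); mouth=np.array([.6075,-.2558,.118])
b=p+T[:,2]*.109
print("t",s["t"],"F pocket",(M.T@s["ft_force"]).round(1),"torque",(M.T@s["wrist_torque"]).round(2),"gap",s["finger_gap"].round(4),"bottom mm",(M.T@(b-mouth)*1e3).round(1),"rot",np.degrees(R.from_matrix(Tt.T@T).as_rotvec()).round(2))
E
python3 n.py
```

```text
Traceback (most recent call last):
  File "n.py", line 5, in <module>
    print("t",s["t"],"F pocket",(M.T@s["ft_force"]).round(1),"torque",(M.T@s["wrist_torque"]).round(2),"gap",s["finger_gap"].round(4),"bottom mm",(M.T@(b-mouth)*1e3).round(1),"rot",np.degrees(R.from_matrix(Tt.T@T).as_rotvec()).round(2))
                                                                                                             ^^^^^^^^^^^^^^^^^^^^^
AttributeError: 'float' object has no attribute 'round'
```

Request:
servo_tool(increments="0 0 0.002 0 0 0 0;0 0 0.004 0 0 0 0;0 0 0.006 0 0 0 0;0 0 0.008 0 0 0 0;0 0 0.01 0 0 0 0;0 0 0.01 0 0 0 0;0 0 0.01 0 0 0 0;0 0 0.01 0 0 0 0;0 0 0.01 0 0 0 0;0 0 0.01 0 0 0 0")

```text
t: 10.4
ee_pos: [0.5781, -0.2495, 0.1706]
orientation: [2.977, -0.273, 0.793]
ft_force: [0.1, 0.1, -3.2]
finger_gap: 0.0095
```

```bash
sed -i 's/s\["finger_gap"\].round(4)/round(s["finger_gap"],4)/' n.py; python3 n.py
```

```text
t 10.4 F pocket [-1.5  0.2 -2.8] torque [ 0.05  0.86 -0.02] gap 0.0095 bottom mm [ -0.    0.8 -48.4] rot [-0.06 -0.15 -0.04]
```

Request:
servo_tool(increments="0 0 0.001 0 0 0 0;0 0 0.002 0 0 0 0;0 0 0.003 0 0 0 0;0 0 0.004 0 0 0 0;0 0 0.005 0 0 0 0;0 0 0.006 0 0 0 0;0 0 0.007 0 0 0 0;0 0 0.007 0 0 0 0;0 0 0.007 0 0 0 0;0 0 0.007 0 0 0 0")

```text
t: 11.65
ee_pos: [0.5816, -0.2501, 0.1644]
orientation: [2.977, -0.273, 0.793]
ft_force: [-2.3, 0.7, -4.4]
finger_gap: 0.0089
```

```bash
python3 n.py
```

```text
t 11.65 F pocket [-4.3  0.2 -2.6] torque [-0.    1.12  0.01] gap 0.0089 bottom mm [ -0.    0.7 -55.6] rot [-0.06 -0.15 -0.03]
```

Request:
servo_tool(increments="-0.0003 0 0.001 0 0 0 0;-0.0006 0 0.002 0 0 0 0;-0.0006 0 0.003 0 0 0 0;-0.0006 0 0.004 0 0 0 0;-0.0006 0 0.005 0 0 0 0;-0.0006 0 0.006 0 0 0 0;-0.0006 0 0.006 0 0 0 0;-0.0006 0 0.006 0 0 0 0;-0.0006 0 0.006 0 0 0 0;-0.0006 0 0.006 0 0 0 0")

```text
t: 12.9
ee_pos: [0.5842, -0.2508, 0.1594]
orientation: [2.976, -0.273, 0.795]
ft_force: [-3.3, 0.1, 3.7]
finger_gap: 0.0097
```

```bash
python3 n.py
```

```text
t 12.9 F pocket [-0.9 -0.5  4.9] torque [-0.03  0.6  -0.05] gap 0.0097 bottom mm [ -0.1   0.5 -61.2] rot [-0.09 -0.1  -0.04]
```

Request:
servo_tool(increments="0 0 0.001 0 0 0 0;0 0 0.002 0 0 0 0;0 0 0.003 0 0 0 0;0 0 0.004 0 0 0 0;0 0 0.004 0 0 0 0;0 0 0.004 0 0 0 0;0 0 0.004 0 0 0 0;0 0 0.004 0 0 0 0;0 0 0.004 0 0 0 0;0 0 0.004 0 0 0 0")

```text
t: 14.15
ee_pos: [0.586, -0.251, 0.1557]
orientation: [2.977, -0.273, 0.794]
ft_force: [-0.8, -0.1, 2.9]
finger_gap: 0.0094
```

```bash
python3 n.py
```

```text
t 14.15 F pocket [ 0.8 -0.2  2.8] torque [-0.14  0.03 -0.04] gap 0.0094 bottom mm [ -0.4   0.7 -65.4] rot [-0.07 -0.13 -0.04]
```

Request:
servo_tool(increments="0 0 0.0005 0 0 0 0;0 0 0.001 0 0 0 0;0 0 0.0015 0 0 0 0;0 0 0.002 0 0 0 0;0 0 0.0025 0 0 0 0;0 0 0.0025 0 0 0 0;0 0 0.0025 0 0 0 0;0 0 0.0025 0 0 0 0;0 0 0.0025 0 0 0 0;0 0 0.0025 0 0 0 0")

```text
t: 15.4
ee_pos: [0.5872, -0.2512, 0.1535]
orientation: [2.977, -0.273, 0.794]
ft_force: [-1.4, -0.6, 4.2]
finger_gap: 0.0093
```

```bash
python3 n.py
```

```text
t 15.4 F pocket [ 1.  -0.9  4.2] torque [-0.22  0.03  0.01] gap 0.0093 bottom mm [ -0.5   0.7 -67.9] rot [-0.07 -0.14 -0.03]
```

Request:
servo_tool(increments="0 0 0.0005 0 0 0 0;0 0 0.001 0 0 0 0;0 0 0.0015 0 0 0 0;0 0 0.002 0 0 0 0;0 0 0.002 0 0 0 0;0 0 0.002 0 0 0 0;0 0 0.002 0 0 0 0;0 0 0.002 0 0 0 0;0 0 0.002 0 0 0 0;0 0 0.002 0 0 0 0")

```text
t: 16.65
ee_pos: [0.5882, -0.2514, 0.1517]
orientation: [2.977, -0.273, 0.794]
ft_force: [-1.5, 0.6, 3.9]
finger_gap: 0.0092
```

```bash
python3 n.py
```

```text
t 16.65 F pocket [0.6 0.3 4.2] torque [-0.2  -0.02 -0.02] gap 0.0092 bottom mm [ -0.6   0.7 -69.9] rot [-0.07 -0.14 -0.03]
```

Request:
servo_tool(increments="0 0 0.0005 0 0 0 0;0 0 0.001 0 0 0 0;0 0 0.0015 0 0 0 0;0 0 0.0015 0 0 0 0;0 0 0.0015 0 0 0 0;0 0 0.0015 0 0 0 0;0 0 0.0015 0 0 0 0;0 0 0.0015 0 0 0 0;0 0 0.0015 0 0 0 0;0 0 0.0015 0 0 0 0")

```text
t: 17.9
ee_pos: [0.5889, -0.2515, 0.1504]
orientation: [2.977, -0.273, 0.794]
ft_force: [-2.0, -0.2, 3.2]
finger_gap: 0.0097
```

```bash
python3 n.py
```

```text
t 17.9 F pocket [-0.1 -0.5  3.7] torque [-0.19 -0.01  0.04] gap 0.0097 bottom mm [ -0.6   0.7 -71.4] rot [-0.07 -0.14 -0.03]
```

Request:
servo_tool(increments="0 0 0.0005 0 0 0 0;0 0 0.001 0 0 0 0;0 0 0.0015 0 0 0 0;0 0 0.0015 0 0 0 0;0 0 0.0015 0 0 0 0;0 0 0.0015 0 0 0 0;0 0 0.0015 0 0 0 0;0 0 0.0015 0 0 0 0;0 0 0.0015 0 0 0 0;0 0 0.0015 0 0 0 0")

```text
t: 19.15
ee_pos: [0.5895, -0.2517, 0.1497]
orientation: [2.977, -0.273, 0.794]
ft_force: [-5.6, 0.3, 9.5]
finger_gap: 0.0094
```

```bash
python3 n.py
```

```text
t 19.15 F pocket [-0.1 -0.8 11. ] torque [-0.12  0.32 -0.02] gap 0.0094 bottom mm [ -0.3   0.6 -72.3] rot [-0.08 -0.11 -0.05]
```

Request:
servo_tool(increments="0 0 0.0004 0 0 0 0;0 0 0.0008 0 0 0 0;0 0 0.0008 0 0 0 0;0 0 0.0008 0 0 0 0;0 0 0.0008 0 0 0 0;0 0 0.0008 0 0 0 0;0 0 0.0008 0 0 0 0;0 0 0.0008 0 0 0 0;0 0 0.0008 0 0 0 0;0 0 0.0008 0 0 0 0")

```text
t: 20.4
ee_pos: [0.5898, -0.2517, 0.1493]
orientation: [2.976, -0.272, 0.794]
ft_force: [-8.5, 0.8, 12.0]
finger_gap: 0.0091
```

```bash
python3 n.py
```

```text
t 20.4 F pocket [-1.3 -0.7 14.6] torque [-0.09  0.55 -0.03] gap 0.0091 bottom mm [ -0.3   0.6 -72.8] rot [-0.09 -0.1  -0.06]
```

Net axial force has risen from about 7 N to 17 N with hardly any further travel, so the foot is home on the rubber, about 11–12 mm below first contact. I release and withdraw along the slot axis.

Request:
servo_tool(increments="0 0 0 0 0 0 0.012;0 0 0 0 0 0 0.02;0 0 0 0 0 0 0.035;0 0 0 0 0 0 0.05;0 0 0 0 0 0 0.05;0 0 0 0 0 0 0.05;0 0 -0.005 0 0 0 0.05;0 0 -0.015 0 0 0 0.05;0 0 -0.03 0 0 0 0.05;0 0 -0.045 0 0 0 0.05")

```text
t: 21.65
ee_pos: [0.5675, -0.2476, 0.1888]
orientation: [2.976, -0.273, 0.794]
ft_force: [-0.3, 0.3, 0.8]
finger_gap: 0.0501
```

Request:
servo_tool(increments="0 0 -0.02 0 0 0 0.05;0 0 -0.04 0 0 0 0.05;0 0 -0.06 0 0 0 0.05;0 0 -0.08 0 0 0 0.05;0 0 -0.1 0 0 0 0.05;0 0 -0.12 0 0 0 0.05;0 0 -0.135 0 0 0 0.05;0 0 -0.14 0 0 0 0.05;0 0 -0.14 0 0 0 0.05;0 0 -0.14 0 0 0 0.05")

```text
t: 22.9
ee_pos: [0.4995, -0.2347, 0.3082]
orientation: [2.978, -0.273, 0.792]
ft_force: [-0.2, 0.8, -0.6]
finger_gap: 0.0499
```

```bash
python3 - <<'E'
from h import *
p,T,s=cur();print(p,s["t"],s["ft_force"])
M,_=axes(-10.5,30,1); mouth=np.array([.6075,-.2558,.118])
c=save("scene","pics/s5.png");P=cloud(c);Q=(P-mouth)@M*1e3; ok=np.isfinite(Q[...,0])
k=Q[ok&(Q[...,2]>12)&(Q[...,2]<110)&(abs(Q[...,0])<20)&(abs(Q[...,1])<60)]
h=k[k[:,2]>35]
print("n",len(k),"top z",np.percentile(k[:,2],[97,99,100]).round(1),"head y",np.percentile(h[:,1],[1,99]).round(1))
for a in range(15,80,10):
    q=k[(k[:,2]>a)&(k[:,2]<a+10)];print(a,len(q),np.median(q[:,0]).round(1) if len(q) else'',np.percentile(q[:,1],[1,99]).round(1) if len(q) else '')
cv2.imwrite("pics/v5.png",c["pixels"][60:360,90:390,::-1].repeat(2,0).repeat(2,1))
E
```

```text
[ 0.49952146 -0.23468687  0.30817297] 22.9 [-0.18236903  0.82297074 -0.58073031]
n 1179 top z [77.3 78.  78.3] head y [-46.   41.9]
15 88 0.2 [-42.3  37.5]
25 173 2.1 [-46.1  41.6]
35 193 2.1 [-45.9  42.2]
45 192 2.2 [-46.2  41.5]
55 194 1.8 [-46.   41.7]
65 203 1.2 [-45.9  42.3]
75 111 -0.7 [-45.8  40.5]
```

View pics/v5.png

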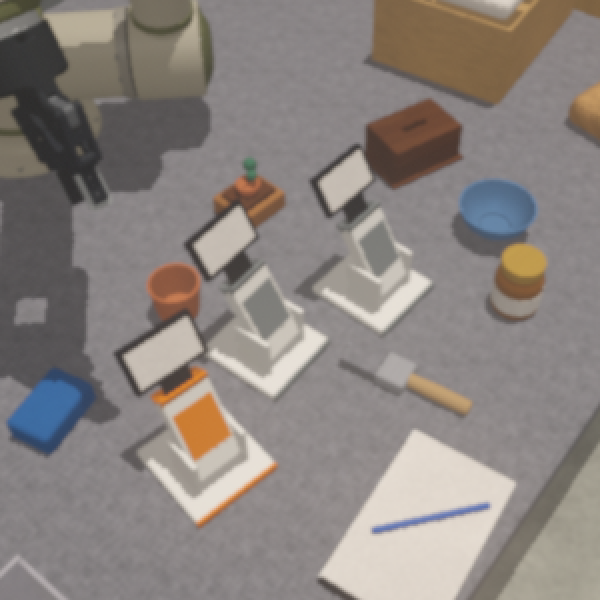

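The marker stands in the orange holder with its pale face at about (162,353), looking towards the customers, and the other items are where they were. The head top is 78 mm above the mouth, so the blade is about 72 mm down, which matches the depth I pressed it to.

```bash
python3 -c "
from h import *
print(job.hand_in())"
```

```text
the job is handed in; nothing more can be done
None
```

The black marker is in the orange-trimmed holder, pale face towards the customers. It has been pressed down and let go, and the job was handed in at about 23 s.

- **Insertion:** I gripped the marker by its head, lifted it out of the block and carried it over the other holders. It went in at the 30° slope with little resistance. The foot was first felt somewhere between 56 and 61 mm down.
- **Foot home:** The foot slid at a net push of about 6–7 N. At about 72 mm depth the push rose to about 17 N with only 0.5 mm more travel. I took that as home on the rubber and stopped there. The foot itself cannot be seen, so this rests on force and depth alone.
- **After release:** The camera depth put the head top 78 mm above the slot mouth, so the blade is about 72 mm down, the same as when pressed. The arm was clear with no contact force, and in the last picture the other items looked undisturbed.
- **Small disagreement:** In that last depth reading the pale face sat about 3 mm further back than nominal and the head about 2 mm off centre sideways. That is roughly what slack in the slot and camera error would allow, so I did not correct it.

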